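# Release the glue stick from the gated organiser

## Task

Two clear acrylic organisers stand on the desk, each with a sloping upper level closed by a gate at its lower end; one upper level holds a round glue stick, the other a flat eraser. Press down the pad at the rear end of the rocking lever on the organiser with the glue stick, so that the gate lifts and the glue stick rolls out into the tray in front, then let the lever come back up so that the gate is closed again. Do not touch the glue stick, do not work the eraser's lever, and leave the eraser and the other things on the desk where they are.

Things in the scene. Friction and masses are not known exactly. Their poses are not given: they have to be found in the camera images.
- organiser_a: clear acrylic organiser whose upper level holds the glue stick; 220 (x) by 104 mm (y), sides 88 mm high, pivot ears 127 mm; fixed. Origin on the desk below the lever's pivot; -x is its tray end, +x its press-pad end. Slope: 12 degrees down to -x, 66 mm up at x = 0, from a back wall at x = 62 mm to x = -68 mm; gate at x = -55 mm. Left or right place and yaw (up to 0.35 rad) vary
- organiser_b: the other organiser, of the same make, origin and axes alike; its upper level holds the yellow eraser, its lower level the steel compass
- tray_a (a point): middle of organiser_a's tray floor, 99 mm in front of its origin, 8 mm above the desk; the tray measures 64 mm (x) by 96 mm (y) inside, its lip is 36 mm above the desk
- pad_a (a point): centre of the top face of the press pad of organiser_a's lever: an aluminium plate 46 mm (x) by 50 mm (y), 100 mm behind the pivot, 124 mm above the desk when up. Nothing lies below it. Its axes are those of the organiser and tilt with the lever. Full travel is about 34 mm straight down (with 6 mm towards the pivot)
- rocker_a (a joint): angle of organiser_a's lever (rad): 0 with the gate shut, growing as the pad goes down, 0.35 at its stop; level pivot 118 mm above the desk. A spring brings it back when let go; holding the pad down takes about 1.5 N at first and 4 N at the stop. The glue stick is let through from about 0.2; at 0.3 the way is well clear
- pad_b (a point): the same pad on organiser_b
- rocker_b (a joint): angle of organiser_b's lever, as for rocker_a
- glue: glue stick, a dark cylinder with a grey band, 20 mm in diameter, 85 mm long, about 22 g; origin at its centre, y along its axis. It lies across the slope against the inside of organiser_a's gate, centre 68 mm above the desk, and rolls down by itself into the tray once the gate is up, where its centre is 18 mm above the desk
- eraser: yellow eraser with a paper sleeve, 24 x 56 x 12 mm, on the slope behind organiser_b's gate; origin at its centre
- compass: steel drawing compass 115 mm long, lying flat on organiser_b's lower level beneath the slope; origin below its middle
- mug: white ceramic mug, 80 mm across, 90 mm high, handle towards its +y; origin under its centre
- pencil: black mechanical pencil 140 mm long, 10 mm thick, lying between the organisers; origin below its middle, x along it
- protractor: clear plastic half-round protractor, 108 mm wide, 4 mm thick; origin at the middle of its straight edge
- ruler: steel ruler 200 x 28 x 4 mm, lying flat; origin under its centre, y along it
Things that resemble listed ones, but are neither listed nor needed, are in the scene too. Of the things like the eraser, leave any that is pink or red; of the rest the larger one is meant.

How it is judged:
On the way, in this order (a step that is already met when the one before it is completed fails the run):
1. the pad of the glue stick's lever is pressed down from outside and the gate rises (value of joint rocker_a above 0.1 rad and horizontal distance between the grasp point and pad_a below 0.07 m and contact force between any of the fingers, the arm and organiser_a above 0.3 N), for 0.05 s.
2. the glue stick has rolled into the tray (x of glue in the frame of organiser_a below -0.068 m and z of glue in the frame of organiser_a below 0.03 m), for 0.2 s.
At the end, for the whole second after the job is handed in: the glue stick lies at rest in the tray of its organiser (centre less than 30 mm above the desk and within the tray's walls), both levers are back up with their gates shut (within 0.04 rad), and the eraser is still behind its gate on the slope (all of step 2 and x of glue in the frame of organiser_a above -0.131 m and y of glue in the frame of organiser_a between -0.03 and 0.03 m and linear speed of glue below 0.05 m/s and value of joint each of rocker_a, rocker_b below 0.04 rad and x of eraser in the frame of organiser_b above -0.055 m and z of eraser in the frame of organiser_b above 0.05 m); the robot touches nothing.
It fails at once if the robot touches the glue stick (contact force between any of the fingers, the arm and glue above 0.2 N).
It fails at once if the glue stick is lifted (height (world z) of glue above 0.1 m).
It fails at once if the eraser's lever is worked (value of joint rocker_b above 0.08 rad).
It fails at once if the eraser, compass, mug, pencil, protractor or ruler is moved (distance of eraser from where it was at the start of the episode above 0.03 m or distance of any of compass, mug, pencil, protractor, ruler from where it was at the start of the episode above 0.025 m).
It also fails if it takes over 40 s, if anything falls off the work surface, if the arm or the gripper's body presses on something with over 40 N, if the wrist force passes 120 N, or if a joint passes its speed limit or range.

## Robot

A 6-joint arm with a two-finger parallel gripper is mounted at the origin on the work surface. World frame = base frame: x ahead of the robot, y to its left, z up, the work surface at z = 0. Lengths are in m, angles in rad, forces in N, time in s.
With the tool pointing down it reaches from about 0.3 to 0.775 m from the base axis. Payload 14.6 kg.
Tool frame: the origin (TCP) lies on the centre line of the jaws, within the pads' length; the fingertips stand 19 mm ahead of it and the grasp point (between the pads) is the TCP; z points along the fingers, x is the direction in which the jaws open and shut, and the axes are right-handed (so a half turn about z gives the same grasp; the last joint's range is limited). The gripper opens to 94 mm and grips with 3 to 60 N. Pads are 16 mm wide; open, the fingers measure 119 mm over their backs; the gripper's body (75 mm by 177 mm) begins 78 mm behind the grasp point.
Start: joints at [1.098, 0.3, 1.521, -0, 1.321, -0.067], TCP at [0.217, 0.505, 0.224] pointing down, gripper open.
Joint ranges: [-3.03, 3.03], [-0.79, 2.21], [0.23, 2.52], [-1.04, 4.18], [0, 3.07], [-2.55, 2.55]. Speed limits (rad/s): [2.22, 2.22, 2.57, 3.14, 3.14, 3.14].

## Interface

Orientations are given as [roll, pitch, yaw] about the fixed x, y, z axes, in that order (R = Rz(yaw) Ry(pitch) Rx(roll)).
In Python, from station import ctrl, imaging gives the robot as it stands.
- The arm moves only by the shell command python3 -m handwheel 'ROWS' [OPENING] [FORCE]. ROWS is JSON, a list that holds one entry, the list of rows, each a list of 4 numbers: the shift along the tool's x, y, z in m, then the turn about the tool's z in rad. A call has 1 to 10 rows; each row shifts and turns the pose as measured when the row begins, along the tool's axes as they then stand; what a row does not reach is not made up. A row lasts 1/10 s, in which the tool goes at most 50 mm and 8.59 degrees, less where a joint would pass 70% of its speed; a pose out of reach is approached as far as the arm can. A call is refused whole if a number of a shift passes 0.05 or a number of a turn 0.15, either way. A call with a gripper value outside its range is refused whole. OPENING is the finger opening in m, from 0 to 0.094, set as the call begins (- or left out, the last holds). The fingers move at their own pace and stop on an object; FORCE is the grip in N (left out, the last holds). Time passes only in rows, so rows that do not move let the fingers close. It gives the time, the measured TCP pose, the force and the opening at its end, in the units of the state.
- ctrl.get_obs(): the state, without advancing time (a new reading comes with each control period).
- imaging.camera(name): name is "side" or "top" or "wrist"; returns the picture (384x512x3 uint8, red, green, blue); there is no depth.
- imaging.camera_model(name): a dict with "camera_matrix" (3x3 intrinsics, pixels), "k1" (the pictures are not rectified: a ray, as slopes to the right and down, at radius r is drawn at 1 + k1 r^2 times it, then the intrinsics apply), "position" and "attitude" of the camera in the world. Camera axes: x right, y up, looking along -z (the intrinsics and any distortion apply to the point x, -y, -z); pixel columns grow to the right and rows downward; lengths in m; the calibration is good to about 2 mm. A picture is of the moment at which its call begins: read the wrist's pose just before it. camera_model takes no time and is no camera call; for the wrist camera it gives the pose at the moment of the call.
- ctrl.hand_in(): hands the job in, once; it reports no verdict.
The state is a dict: "time_s": time; "qpos": joint angles; "joint_vel": joint speeds; "tau": joint torques, N m; "ee_pos": TCP position; "eef_rot": TCP orientation; "force": force on the tool from outside, world axes, zero at the start; "moment": the same for the moment, N m; "grip_width": finger opening in m.
Only numpy, scipy, OpenCV 4.12 (cv2) and the standard library are available. Lean on these libraries where they do the work, as an engineer would, in place of code of your own. Each camera call takes 0.05 s, during which the arm holds its last target. There are 200 camera calls.

## Working session

There is one attempt and no reset: what is moved stays moved. The work goes in short steps, Python scripts to look and compute and a shell command to move; the robot and the scene stay as the last step left them, time stands still between calls to the robot, and variables do not carry over. Pictures are saved under pics/ and viewed, about 8 in all and at most 12, crops included, and the job is handed in when it is done.

```bash
mkdir -p pics
cat > h.py <<'E'
import numpy as np, cv2
from station import ctrl, imaging
from scipy.spatial.transform import Rotation as R
def model(n):
    m=imaging.camera_model(n); a=np.array(m["attitude"],float)
    if a.shape==(3,3): r=a
    elif a.size==4: r=None
    else: r=R.from_euler('xyz',a).as_matrix()
    return np.array(m["camera_matrix"]),m["k1"],np.array(m["position"]),r
def px2w(n,uv,z):
    K,k1,p,r=model(n); s=(np.array(uv,float)-K[:2,2])/[K[0,0],K[1,1]]
    q=s.copy()
    for _ in range(20): q=s/(1+k1*(q@q))
    d=r@np.array([q[0],-q[1],-1]); return p+d*(z-p[2])/d[2]
def w2px(n,P):
    K,k1,p,r=model(n); c=r.T@(np.array(P)-p); s=np.array([c[0],-c[1]])/-c[2]
    s=s*(1+k1*(s@s)); return s*[K[0,0],K[1,1]]+K[:2,2]
def snap(n,f,sc=1.5):
    im=imaging.camera(n); cv2.imwrite(f,cv2.resize(im[:,:,::-1],None,fx=sc,fy=sc,interpolation=cv2.INTER_CUBIC)); return im
E
python3 - <<'E'
from h import *
for n in("top","side"):
    print(imaging.camera_model(n)); snap(n,f"pics/{n}0.png")
o=ctrl.get_obs();print(o["time_s"],o["ee_pos"],o["eef_rot"])
E
```

```text
{'camera_matrix': array([[450.92485891,   0.        , 257.42499272],
       [  0.        , 450.92485891, 184.14431101],
       [  0.        ,   0.        ,   1.        ]]), 'k1': -0.1388165826079274, 'position': array([0.4019018 , 0.05057262, 1.34297015]), 'attitude': array([ 0.14202581, -0.00401615, -1.60012941])}
{'camera_matrix': array([[497.73024517,   0.        , 241.87709315],
       [  0.        , 497.73024517, 197.28654033],
       [  0.        ,   0.        ,   1.        ]]), 'k1': -0.19923564555647175, 'position': array([0.45462573, 0.85679857, 0.93405295]), 'attitude': array([ 0.79010642, -0.01290262, -2.99805007])}
0.1 [0.2170305  0.50513786 0.22394896] [-3.14151252e+00  1.01983451e-03  1.16500118e+00]
```

View pics/top0.png

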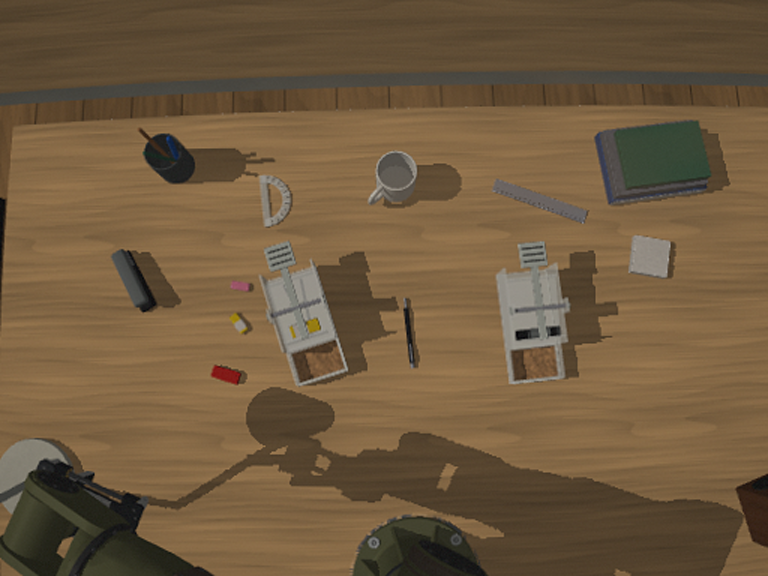

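View pics/side0.png

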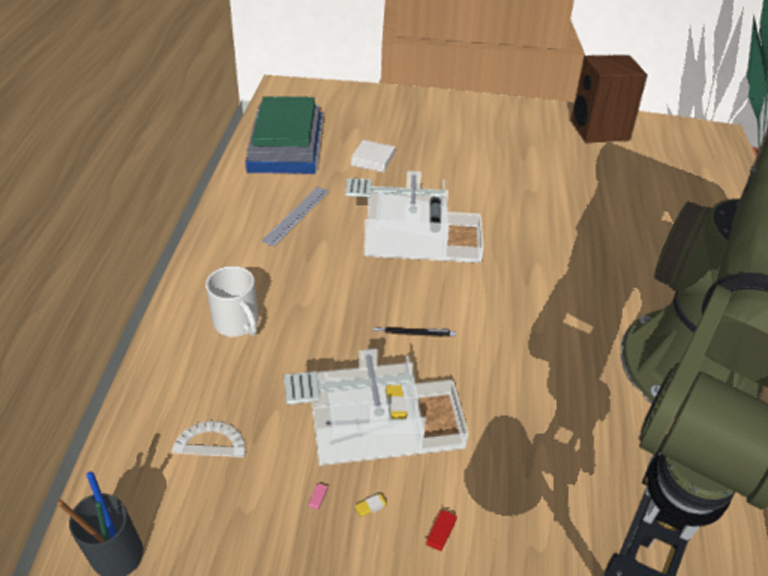

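```bash
cat > rel.py <<'E'
from h import *
import sys
def rel(P):
    o=ctrl.get_obs(); r=R.from_euler('xyz',o["eef_rot"]).as_matrix()
    d=np.array(P)-o["ee_pos"]; print("t",o["time_s"],"ee",np.round(o["ee_pos"],4),"d tool",np.round(r.T@d,4),"q",np.round(o["qpos"],2),"rot",np.round(o["eef_rot"],3))
if __name__=="__main__": rel(eval(sys.argv[1]))
E
python3 - <<'E'
from rel import *
p=px2w("top",(532.5/1.5,253.5/1.5),.124); s=px2w("side",(358/1.5,186/1.5),.124)
print("pad",p,s)
f=[px2w("top",(u/1.5,v/1.5),.036) for u,v in((511,382),(565,379))]; print("tray front",f)
print("tray mid",px2w("top",(537,362/1.0*1) if 0 else (537/1.5,362/1.5),.008))
q=(p+s)/2; rel([q[0],q[1],.2])
E
```

```text
pad [ 0.61050898 -0.23037353  0.124     ] [ 0.61059315 -0.23407894  0.124     ]
tray front [array([ 0.37588718, -0.19453487,  0.036     ]), array([ 0.37749016, -0.30068262,  0.036     ])]
tray mid [ 0.4126273  -0.25365844  0.008     ]
t 0.1 ee [0.217  0.5051 0.2239] d tool [-0.5221  0.6526  0.0244] q [ 1.1   0.3   1.52  0.    1.32 -0.07] rot [-3.142e+00  1.000e-03  1.165e+00]
```

```bash
python3 -m handwheel '[[[-0.02,0.025,0,0],[-0.025,0.031,0,0],[-0.025,0.031,0,0],[-0.025,0.031,0,0],[-0.025,0.031,0,0],[-0.025,0.031,0,0],[-0.025,0.031,0,0],[-0.025,0.031,0,0],[-0.025,0.031,0,0],[-0.025,0.031,0,0]]]' 0 20; python3 rel.py '[0.6105,-0.232,0.2]'
```

```text
time_s: 1.1
ee_pos: [0.4027, 0.1493, 0.2217]
eef_rot: [-3.14, 0.005, 1.172]
force: [0.2, 0.4, -0.6]
grip_width: 0.0174
t 1.1 ee [0.4027 0.1493 0.2217] d tool [-0.2707  0.3396  0.0225] q [ 0.27  0.03  1.84 -0.    1.27 -0.9 ] rot [-3.14   0.005  1.172]
```

```bash
python3 -m handwheel '[[[-0.028,0.035,0,0],[-0.028,0.035,0,0],[-0.028,0.035,0,0],[-0.028,0.035,0,0],[-0.028,0.035,0,0],[-0.028,0.035,0,0],[-0.028,0.035,0,0],[-0.028,0.035,0,0],[-0.025,0.031,0.01,0],[-0.015,0.02,0.01,0]]]'; python3 -m handwheel '[[[0,0,0,0],[0,0,0,0]]]'; python3 rel.py '[0.6105,-0.232,0.2]'; python3 -c "
from h import *
snap('wrist','pics/w1.png')
print(w2px('wrist',[0.6105,-0.232,0.124])*1.5)"
```

```text
time_s: 2.1
ee_pos: [0.61, -0.2421, 0.2004]
eef_rot: [-3.139, 0.005, 1.17]
force: [-0.4, 0.2, 0.0]
grip_width: 0.0003
time_s: 2.3
ee_pos: [0.6096, -0.2444, 0.197]
eef_rot: [-3.134, 0.005, 1.167]
force: [0.2, 0.2, 0.4]
grip_width: 0.0004
t 2.3 ee [ 0.6096 -0.2444  0.197 ] d tool [ 0.0117 -0.0041 -0.0031] q [-0.43  0.57  1.21 -0.01  1.37 -1.6 ] rot [-3.134  0.005  1.167]
[406.49656846 302.9159859 ]
```

View pics/w1.png

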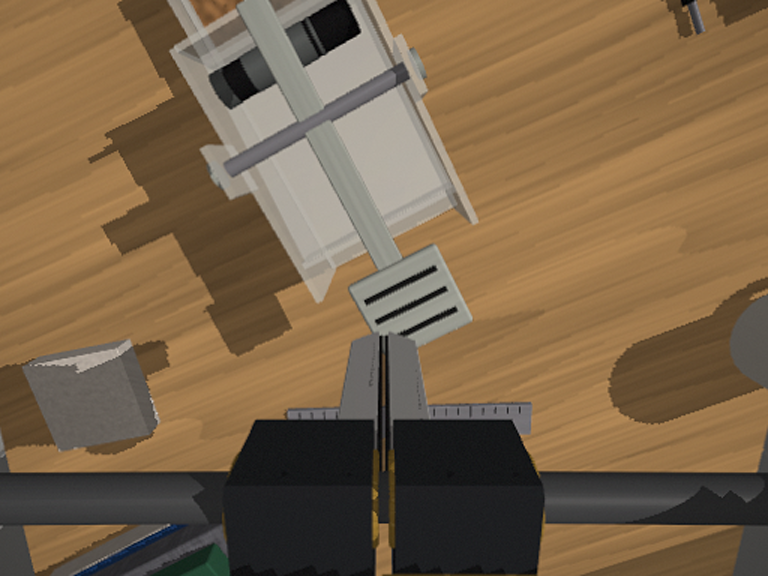

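The wrist picture shows organiser_a with the glue stick behind its gate (about 285,55). The pad centre is at about (411,299), and I predicted (406,303). The estimate holds, so I'll centre over the pad and descend.

```bash
python3 -m handwheel '[[[0.006,-0.002,0,0],[0.006,-0.002,0,0],[0,0,0.01,0],[0,0,0.015,0],[0,0,0.01,0],[0,0,0,0]]]'; python3 rel.py '[0.6105,-0.232,0.115]'
```

```text
time_s: 2.95
ee_pos: [0.61, -0.2266, 0.1608]
eef_rot: [-3.136, 0.005, 1.171]
force: [-0.3, 0.1, 0.7]
grip_width: 0.0005
t 2.95 ee [ 0.61   -0.2266  0.1608] d tool [-0.0046  0.0029  0.0458] q [-0.41  0.58  1.27 -0.01  1.3  -1.58] rot [-3.136  0.005  1.171]
```

```bash
python3 -m handwheel '[[[-0.003,0.002,0.01,0],[0,0,0.01,0],[0,0,0.01,0],[0,0,0.01,0],[0,0,0.004,0],[0,0,0,0]]]'; python3 rel.py '[0.6105,-0.232,0.112]'; python3 -c "
from h import *
snap('wrist','pics/w2.png')"
```

```text
time_s: 3.55
ee_pos: [0.6103, -0.2313, 0.1131]
eef_rot: [-3.136, 0.005, 1.171]
force: [0.1, -0.6, 3.4]
grip_width: 0.0004
t 3.55 ee [ 0.6103 -0.2313  0.1131] d tool [-0.0006  0.0005  0.0011] q [-0.42  0.63  1.31 -0.01  1.21 -1.58] rot [-3.136  0.005  1.171]
```

View pics/w2.png

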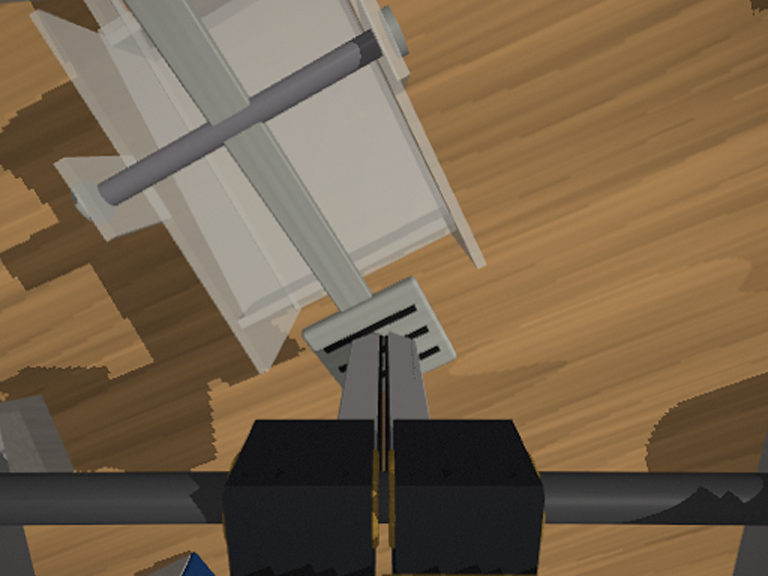

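The pad is down, with 3.4 N on the tool. I'll hold it there and check the tray from the side.

```bash
python3 -m handwheel '[[[0,0,0.001,0],[0,0,0,0],[0,0,0,0],[0,0,0,0],[0,0,0,0],[0,0,0,0],[0,0,0,0],[0,0,0,0]]]'; python3 -c "
from h import *
a=imaging.camera('side')[100:190,210:340];b=imaging.camera('top')[150:270,290:420]
f=lambda i:cv2.resize(i[:,:,::-1],(400,400),interpolation=cv2.INTER_CUBIC)
cv2.imwrite('pics/c1.png',np.hstack([f(a),f(b)]))"
```

```text
time_s: 4.4
ee_pos: [0.611, -0.2314, 0.1144]
eef_rot: [-3.139, 0.005, 1.171]
force: [-1.3, -0.2, 4.4]
grip_width: 0.0005
```

View pics/c1.png

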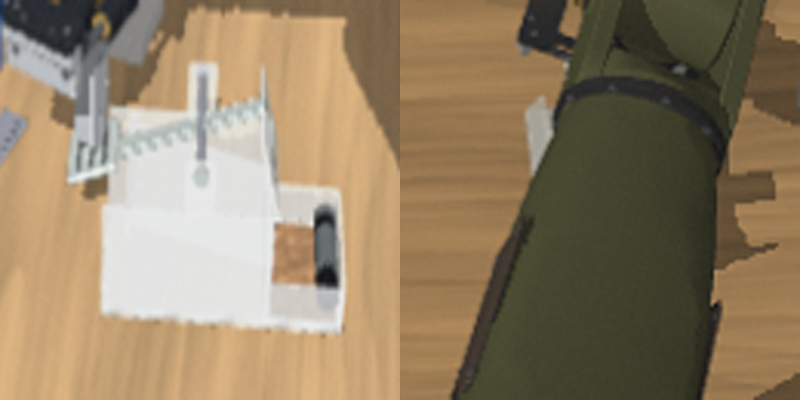

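The side crop shows the glue stick in the tray, resting against the front lip (about 325,245), with the gate raised. Next I'll lift slowly.

```bash
python3 -m handwheel '[[[0,0,-0.008,0],[0,0,-0.008,0],[0,0,-0.008,0],[0,0,-0.008,0],[0,0,-0.01,0],[0,0,-0.02,0],[0,0,-0.025,0],[0,0,-0.025,0],[0,0,-0.02,0],[0,0,0,0]]]'; python3 -m handwheel '[[[0,0,0,0],[0,0,0,0],[0,0,0,0],[0,0,0,0],[0,0,0,0]]]';  python3 -c "
from h import *
a=imaging.camera('side')[100:190,210:340]
snap('side','pics/s2.png')
f=lambda i:cv2.resize(i[:,:,::-1],(520,360),interpolation=cv2.INTER_CUBIC)
cv2.imwrite('pics/c2.png',f(a))"
```

```text
time_s: 5.5
ee_pos: [0.6109, -0.2307, 0.2552]
eef_rot: [-3.138, 0.005, 1.171]
force: [0.5, 0.3, 0.9]
grip_width: 0.0006
time_s: 6.0
ee_pos: [0.6098, -0.2304, 0.251]
eef_rot: [-3.132, 0.005, 1.17]
force: [-0.1, 0.4, -0.4]
grip_width: 0.0006
```

View pics/s2.png

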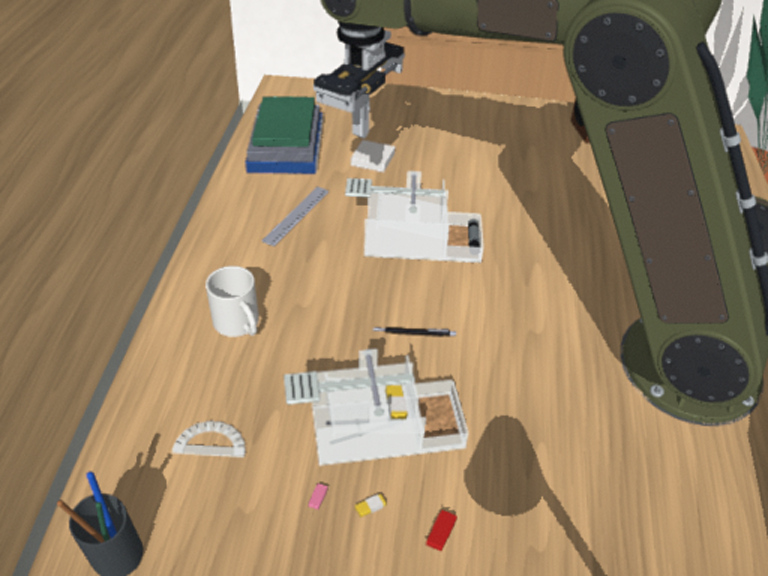

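View pics/c2.png

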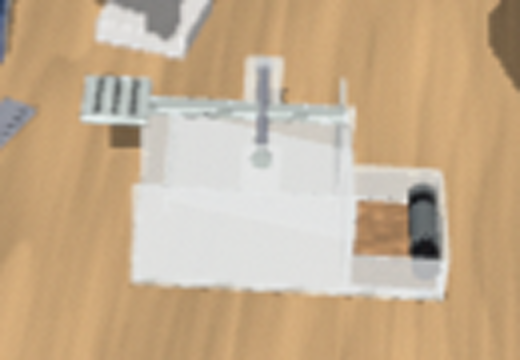

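The glue stick lies in the tray (about 473,233 in the side picture). The lever is level again, with its pad at (358,187) as at the start. The eraser and the other objects haven't moved, and the arm is clear.

```bash
python3 -c "
from station import ctrl
print(ctrl.hand_in())"
```

```text
the job is handed in; nothing more can be done
None
```

I pressed the pad on the glue stick's organiser with the closed fingertips, with about 3.4 to 4.4 N on the tool. I held it until the glue stick had rolled into the tray, then lifted straight off and handed the job in at about 6 s.

- **Glue stick:** the last side pictures show it lying in the tray against the front lip.
- **Levers:** both look back up with their gates shut. I judged this by eye; I did not measure the lever angles.
- **Other things:** the eraser and the rest of the desk look unmoved.
- **Robot:** it was well clear, about 0.11 m above the pad, with the measured force near zero.

No check failed or disagreed. The top view of the tray was blocked by the arm while the pad was held down, so only the side camera confirmed the roll-out.

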